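# Roll the drive roller to its mark and bolt it in

### The arm

A 7-joint arm with a two-finger parallel gripper is mounted at the origin on the work surface. World frame = base frame: x ahead of the robot, y to its left, z up, the work surface at z = 0. Lengths are in mm, angles in rad, forces in N, time in s.
With the tool pointing down it reaches from about 425 to 925 mm from the base axis. Payload 6.8 kg.
Tool frame: the origin (TCP) lies between the finger pads, 19 mm behind the fingertips; this is the grasp point; z points along the fingers, y is the line along which they close (so a half turn about z gives the same grasp; the last joint's range is limited). The gripper opens to 85 mm and grips with 20 to 120 N. Pads are 22 mm wide; open, the fingers measure 114 mm over their backs; the gripper's body (76 mm by 85 mm) begins 54 mm behind the grasp point. The pads swing forward as they close: fully open they stand 13 mm farther back than shut.
Start: joints at [1.143, 0.477, 0.022, 1.555, -0.011, 1.109, -0.083], TCP at [212.213, -640.79, 250.008] pointing down, gripper open.
Joint ranges: [-2.96, 2.96], [-0.34, 2.1], [-1.41, 1.46], [0.24, 2.44], [-1.37, 4.51], [0.17, 1.92], [-2.96, 2.96]. Speed limits (rad/s): [2.39, 2.39, 3.14, 3.14, 3.14, 3.14, 3.14].

### API

Orientations are given as a 3x3 rotation matrix whose columns are the frame's x, y, z axes.
In Python, from bench import env gives the robot as it stands. The module is installed in compiled form; this text tells all that it offers.
- The arm moves only by the shell command python3 -m inch 'ROWS' [FORCE]. ROWS is JSON, a list of rows, each an object of numbers: "dx", "dy", "dz": the shift along the world's x, y, z in cm; "twist": the turn about the world's z in degrees; "hand": the finger opening in cm, from 0 to 8.54. In form: [{"dx": .., "dy": .., "dz": .., "twist": .., "hand": ..}, ...]. A call has 1 to 5 rows; each row is the pose to reach, as a shift and turn from the pose commanded when the call began; what a row does not reach only later rows make up. A row lasts 1/12 s, in which the tool goes at most 41.7 mm and 7.16 degrees, less where a joint would pass 70% of its speed; a pose out of reach is approached as far as the arm can. A call with a gripper value outside its range is refused whole. The fingers move at their own pace and stop on an object; FORCE is the grip in N (left out, the last holds). Time passes only in rows, so rows that repeat a pose let the fingers close. It gives the time, the measured TCP pose, the force, the opening and the grip force at its end, in the units of the state.
- env.get_obs(): the state, without advancing time (a new reading comes with each control period).
- env.read_camera(name): name is "scene" or "top" or "wrist"; returns a dict with "color" (400x640x3 uint8, red, green, blue), "vfov" (degrees; the focal length in pixels is half the picture's height over the tangent of half this angle, whatever the lens; pixels are square), "cx", "cy" (the principal point, pixels), "rvec" (rotation vector, rad) and "tvec" (3), from world to camera coordinates, as OpenCV has them. Camera axes: x right, y down, z forward; pixel columns grow to the right and rows downward; lengths in mm; the calibration is good to about 2 mm. A picture is of the moment at which its call begins. There is no depth.
- env.sign_off(): hands the job in; it is judged then, once.
The state is a dict: "time": time; "joint_positions": joint angles; "joint_velocities": joint speeds; "joint_efforts": joint torques, N m; "ee_pos": TCP position; "tool_rot": TCP orientation; "contact_force": force on the tool from outside, world axes, zero at the start; "ft_torque": the same for the moment, N m; "opening": finger opening in mm; "grasp_force": force on a finger pad.
Only numpy, scipy, OpenCV 4.12 (cv2) and the standard library are available. Lean on these libraries where they do the work, as an engineer would, in place of code of your own. Each camera call takes 0.05 s, during which the arm holds its last target. There are 200 camera calls.

### The job

Roll the green drive roller along its lane, over the low ribs, by pressing lightly on its top and pushing along, until it sits down in the nest at the yellow marks; then slide the red keeper fully home so that its pin stands behind the roller. Keep the fingers on the top of the roller (no shoving from behind or from the ends), never lift it or let it run free, press gently (under 25 N, the rubber cover dents and the keeper bends), and leave the jars and tools alone.

Things in the scene. Friction and masses are not known exactly. Their poses are not given: they have to be found in the camera images.
- lane: Fixed aluminium plate 270 x 300 x 12 mm on the table. Origin at table height on the centre line of its lane; x across the lane (towards the keeper), y along it in the direction to roll, z up. Spans x -95 to 175, y -160 to 140 mm; its top, the bed, is at z = 12. White guide walls 48 mm tall over the bed, inner faces at x = -57 and 57, keep the roller square.
- rib_out (a point): Top of the rib that leaves the parking dip, at lane y = -3.3 mm: two short steel bars in line across the bed, round-topped (6 mm radius), 2.5 mm proud of the bed. Climbing it, the roller's axis and top rise by up to 2.5 mm. A rib 6 mm proud at y = -46.1 mm bars the way back. Axes as the lane.
- rib_in (a point): Top of a like rib, 2.5 mm proud, at lane y = 32.7 mm, over which the roller drops into the nest. Between the two ribs, at lane y = 14.7 mm, the roller can rest in a middle dip with 2 mm of play. The nest's far rib, at y = 75.5 mm, is 6 mm proud and stops a slow roller.
- roller: Loose roller, green cover, aluminium end faces with a yellow dash; 90 mm diameter (radius 45), 110 mm long, solid, 0.5 to 1 kg, too wide to grip. Origin at its centre; x is its axis (across the lane); y and z turn as it rolls. Starts in the parking dip, lane y about -21 mm, axis 57 mm up. Its top moves twice as far as its axis. Hard; at the ribs it slips unless pressed with 8 to 15 N.
- nest (a point): Where the roller's centre is when seated in the nest: lane x = 0, y = 50 mm, 57 mm above the table (45 above the bed); axes as the lane. Yellow marks on both guide walls are in line with it. Seated, the roller rests on the bed between two ribs with 1 to 2 mm of play.
- keeper (a joint): Slide of the red keeper, m: 0 = drawn back, 0.045 = fully home (hard stop). Moves in the lane's -x direction at lane y = 0; friction 3 N, damping 8 N s/m, stays where left. Starts between 0 and 0.010. Its 12 mm pin, 24 mm above the bed, passes behind the seated roller with about 3 mm to spare, but runs into a roller that is not in the nest.
- keeper_knob (a point): Centre of the top of the keeper's black upright knob (22 mm diameter), 98 mm above the table; the knob is free over the 49 mm below this point, above a red block 36 (x) x 30 (y) mm. At joint 0 it lies at lane x = 135, y = 0 mm; home at x = 90. Axes as the lane.
- jar_a: White screw-lid jar, 68 mm diameter, 85 mm tall, origin under its foot. Bystander, not to be moved.
- jar_b: White jar like jar_a. Bystander, not to be moved.
- jar_c: White jar like jar_a. Bystander, not to be moved.
- jar_d: White jar like jar_a, standing on the lane's plate near lane x = 140, y = -120 mm. Bystander, not to be moved.
- wrench: Steel wrench lying on the table, about 180 mm long, origin under its middle. Bystander, not to be moved.
- driver: Screwdriver 160 mm long lying on the lane's plate along the near guide wall, at lane x about -83 mm. Bystander, not to be moved.
- star_knob: Black clamping knob, 42 mm diameter, 30 mm tall, standing on its stem, origin under it. Bystander, not to be moved.
Not all that is in view belongs to the job. Several things have the shape of the roller; the one meant has the colours described above.

How it is judged (in metres and radians):
On the way, in this order (a step that is already met when the one before it is completed fails the run):
1. the roller has been pushed over the first rib into the middle dip and is under the fingers there (y of roller in the frame of lane between 0.003 and 0.028 m and contact force between the fingers and roller above 0.3 N), for 0.05 s.
2. the roller sits at rest in the nest, with the keeper still back (y of roller in the frame of nest between -0.004 and 0.004 m and z of roller in the frame of nest between -0.003 and 0.002 m and angle between the x axis of roller and the x axis of lane, either way round below 0.08 rad and linear speed of roller below 0.02 m/s and value of joint keeper below 0.02 m), for 0.2 s.
At the end, for the whole second after the job is handed in: The roller rests in the nest at the yellow marks (its axis within 4 mm of the nest along the lane, on the bed within 2 mm, within 0.08 rad of square to the lane) and the keeper is home (at least 41 of its 45 mm), all at rest (y of roller in the frame of nest between -0.004 and 0.004 m and z of roller in the frame of nest between -0.003 and 0.002 m and angle between the x axis of roller and the x axis of lane, either way round below 0.08 rad and linear speed of roller below 0.02 m/s and value of joint keeper above 0.041 m); the robot touches nothing.
It fails at once if the robot loads the roller, or the plate with its keeper, with more than 25 N (contact force between any of the arm, the fingers and roller above 25 N or contact force between any of the arm, the fingers and lane above 25 N).
It fails at once if the fingers touch the roller well below its top (TCP less than 88 mm above the table) (contact force between the fingers and roller above 0.5 N and z of the grasp point in the frame of lane below 0.088 m).
It fails at once if the roller is lifted more than 12 mm off the bed (z of roller in the frame of lane above 0.069 m).
It fails at once if the roller runs free, faster than 0.35 m/s (linear speed of roller above 0.35 m/s).
It fails at once if a jar, tool or knob is moved more than 15 mm (distance of any of jar_a, jar_b, jar_c, jar_d, wrench, driver, star_knob from where it was at the start of the episode above 0.015 m).
It also fails if it takes over 58 s, if anything falls off the work surface, if the arm or the gripper's body presses on something with over 40 N, if the wrist force passes 120 N, or if a joint passes its speed limit or range.

## Working session

There is one attempt and no reset: what is moved stays moved. The work goes in short steps, Python scripts to look and compute and a shell command to move; the robot and the scene stay as the last step left them, time stands still between calls to the robot, and variables do not carry over. Pictures are saved under pics/ and viewed, at most 10 in all, crops included, and the job is handed in when it is done.

```bash
mkdir -p pics; python3 - <<'E'
from bench import env
import cv2,numpy as np,pickle
d={}
for n in("scene","top"):
    c=env.read_camera(n);d[n]=c;cv2.imwrite(f"pics/{n}0.png",c["color"][:,:,::-1])
    print(n,c["vfov"],c["cx"],c["cy"],c["rvec"],c["tvec"])
pickle.dump(d,open("cams.pkl","wb"))
o=env.get_obs();print(o["time"],o["tool_rot"],o["opening"])
E
```

```text
scene 52.527443053648724 318.01221044073066 200.92115178690358 [ 2.17786193  1.33414165 -0.44961787] [-200.08306209 -274.93278968 1367.3370456 ]
top 43.32847880958215 326.5763076080095 196.4052516257456 [ 2.02682857 -2.1991138   0.24496854] [  11.94428844  479.33345209 1476.33895492]
0.1 [[ 9.49275914e-01  3.14443674e-01 -6.43411960e-04]
 [ 3.14444302e-01 -9.49274740e-01  1.49977016e-03]
 [-1.39181481e-04 -1.62601291e-03 -9.99998668e-01]] 85.37484714977461
```

View pics/top0.png

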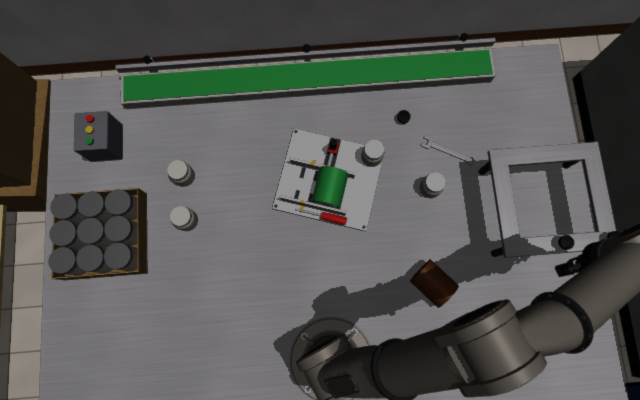

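View pics/scene0.png

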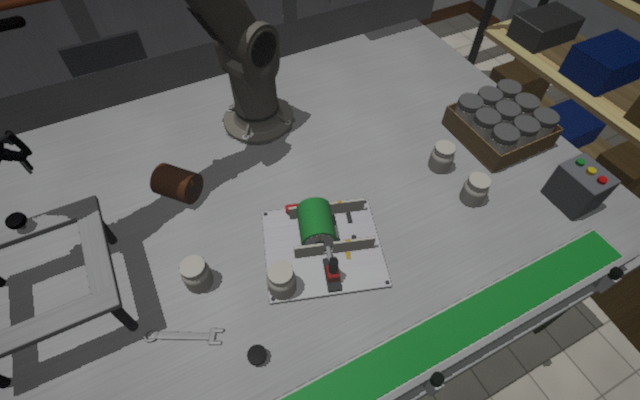

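```bash
python3 - <<'E'
import cv2
a=cv2.imread("pics/top0.png")[122:236,264:394];cv2.imwrite("pics/t1.png",cv2.resize(a,None,fx=5,fy=5,interpolation=cv2.INTER_CUBIC))
a=cv2.imread("pics/scene0.png")[185:305,250:400];cv2.imwrite("pics/s1.png",cv2.resize(a,None,fx=5,fy=5,interpolation=cv2.INTER_CUBIC))
E
```

```text
(no output)
```

View pics/t1.png

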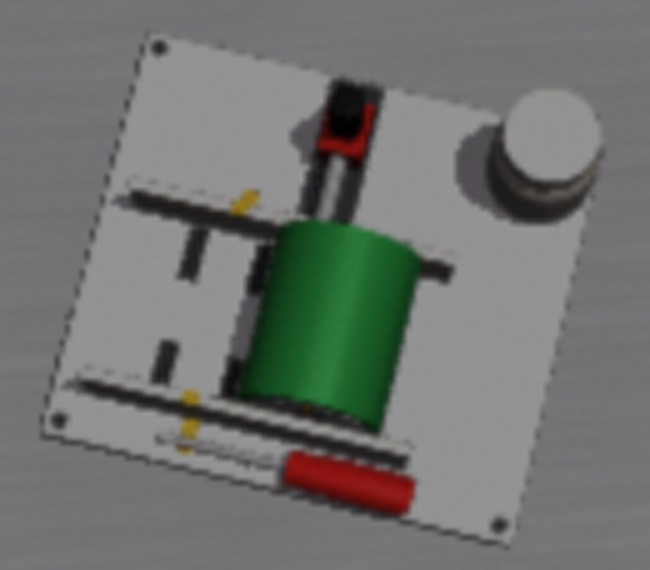

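View pics/s1.png

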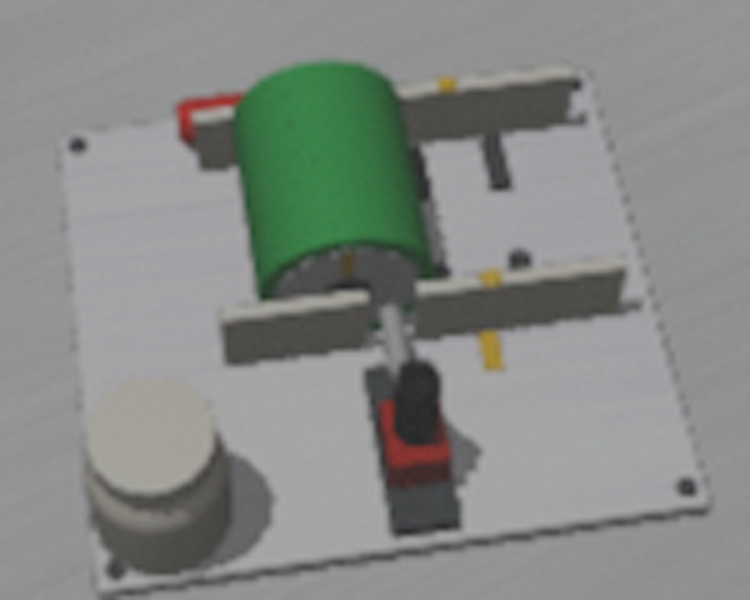

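```bash
cat > h.py <<'E'
import pickle,numpy as np,cv2
from scipy.optimize import least_squares
C=pickle.load(open("cams.pkl","rb"))
def proj(c,P):
    f=200/np.tan(np.radians(c["vfov"])/2);K=np.array([[f,0,c["cx"]],[0,f,c["cy"]],[0,0,1.]])
    return cv2.projectPoints(np.array(P,float).reshape(-1,1,3),np.array(c["rvec"],float),np.array(c["tvec"],float),K,None)[0][:,0]
def lw(p,P):
    c,s=np.cos(p[2]),np.sin(p[2]);P=np.atleast_2d(np.array(P,float))
    return P@np.array([[c,s,0],[-s,c,0],[0,0,1]])+[p[0],p[1],0]
E
python3 - <<'E'
from h import *
cr=lambda l,o:(np.array(l,float)+.5)/5-.5+o
T=cr([(147,35),(42,433),(510,545)],[264,122]);TP=[(175,140,12),(-95,140,12),(-95,-160,12)]
S=cr([(60,140),(590,70),(710,505),(100,590)],[250,185]);SP=[(-95,-160,12),(-95,140,12),(175,140,12),(175,-160,12)]
def r(p):return np.r_[(proj(C["top"],lw(p,TP))-T).ravel(),(proj(C["scene"],lw(p,SP))-S).ravel()]
best=min((least_squares(r,[600,-50,a]) for a in(0,1.5,3,-1.5)),key=lambda s:s.cost)
p=best.x;print(p,best.fun.round(1))
kt=cr([(347,93)],[264,122]);ks=cr([(421,372)],[250,185])
k=least_squares(lambda q:np.r_[(proj(C["top"],lw(p,[q[0],q[1],98]))-kt).ravel(),(proj(C["scene"],lw(p,[q[0],q[1],98]))-ks).ravel()],[130,0]);print("knob",k.x,k.fun)
np.save("p.npy",p)
inv=lambda q:None
L=lambda x,y,z:print((x,y,z),lw(p,[x,y,z]).round(1))
L(0,-21,57);L(0,50,57);L(135,0,98);L(90,0,98);L(140,-120,97)
print("axes x",np.cos(p[2]),np.sin(p[2]))
E
```

```text
[509.14960883 -16.92996228   5.96440113] [-0.1 -0.3 -0.7  0.4  0.2  0.6 -0.2 -0.7 -0.2  0.1  0.6  0.1 -0.4  0.9]
knob [131.43451368   0.93893571] [-0.59687397  1.87037388  0.09835705  1.61145634]
(0, -21, 57) [[502.6 -36.9  57. ]]
(0, 50, 57) [[524.8  30.6  57. ]]
(135, 0, 98) [[637.3 -59.2  98. ]]
(90, 0, 98) [[594.6 -45.1  98. ]]
(140, -120, 97) [[ 604.5 -174.8   97. ]]
axes x 0.9496171748654143 -0.31341222248123807
```

```bash
python3 -m inch '[{"dx":9,"dy":18.6,"dz":0,"hand":0},{"dx":9,"dy":18.6,"dz":0,"hand":0},{"dx":9,"dy":18.6,"dz":0,"hand":0},{"dx":9,"dy":18.6,"dz":0,"hand":0},{"dx":9,"dy":18.6,"dz":0,"hand":0}]' 30
python3 -m inch '[{"dx":9,"dy":18.6},{"dx":9,"dy":18.6},{"dx":9,"dy":18.6},{"dx":9,"dy":18.6},{"dx":9,"dy":18.6}]'
```

```text
schema error: expected keys dx, dy, dz, twist, hand
schema error: expected keys dx, dy, dz, twist, hand
```

```bash
python3 -m inch '[{"dx":9,"dy":18.6,"dz":0,"twist":0,"hand":0},{"dx":9,"dy":18.6,"dz":0,"twist":0,"hand":0},{"dx":9,"dy":18.6,"dz":0,"twist":0,"hand":0},{"dx":9,"dy":18.6,"dz":0,"twist":0,"hand":0},{"dx":9,"dy":18.6,"dz":0,"twist":0,"hand":0}]' 30
python3 -m inch '[{"dx":9,"dy":18.6,"dz":0,"twist":0,"hand":0},{"dx":9,"dy":18.6,"dz":0,"twist":0,"hand":0},{"dx":9,"dy":18.6,"dz":0,"twist":0,"hand":0},{"dx":9,"dy":18.6,"dz":0,"twist":0,"hand":0},{"dx":9,"dy":18.6,"dz":0,"twist":0,"hand":0}]'
```

```text
time: 0.52
ee_pos: [302.7, -452.5, 249.6]
tool_rot: [[0.949, 0.315, -0.0], [0.315, -0.949, 0.001], [-0.0, -0.001, -1.0]]
contact_force: [1.6, 0.3, -0.1]
opening: 25.8
grasp_force: 0.0
time: 0.93
ee_pos: [392.5, -266.5, 249.9]
tool_rot: [[0.949, 0.315, -0.0], [0.315, -0.949, 0.0], [-0.0, -0.0, -1.0]]
contact_force: [1.1, -0.6, -0.6]
opening: -0.2
grasp_force: 0.0
```

```bash
python3 -m inch '[{"dx":10.7,"dy":22,"dz":0,"twist":-36.6,"hand":0},{"dx":10.7,"dy":22,"dz":0,"twist":-36.6,"hand":0},{"dx":10.7,"dy":22,"dz":0,"twist":-36.6,"hand":0},{"dx":10.7,"dy":22,"dz":0,"twist":-36.6,"hand":0},{"dx":10.7,"dy":22,"dz":0,"twist":-36.6,"hand":0}]' 30
```

```text
time: 1.35
ee_pos: [470.0, -109.1, 249.9]
tool_rot: [[0.977, -0.213, -0.0], [-0.213, -0.977, -0.0], [-0.0, 0.0, -1.0]]
contact_force: [0.3, -1.4, -0.1]
opening: -0.1
grasp_force: 0.0
```

```bash
python3 -m inch '[{"dx":2.94,"dy":6.27,"dz":0,"twist":-6,"hand":0},{"dx":2.94,"dy":6.27,"dz":0,"twist":-6,"hand":0},{"dx":2.94,"dy":6.27,"dz":-4,"twist":-6,"hand":0},{"dx":2.94,"dy":6.27,"dz":-8,"twist":-6,"hand":0},{"dx":2.94,"dy":6.27,"dz":-11,"twist":-6,"hand":0}]'
python3 -m inch '[{"dx":0,"dy":0,"dz":0,"twist":0,"hand":0},{"dx":0,"dy":0,"dz":0,"twist":0,"hand":0}]'
python3 - <<'E'
from bench import env
from h import *
o=env.get_obs();w=np.array(o["ee_pos"]);p=np.load("p.npy")
print(w,np.linalg.inv(np.array([[np.cos(p[2]),-np.sin(p[2])],[np.sin(p[2]),np.cos(p[2])]]))@(w[:2]-p[:2]))
c=env.read_camera("scene");cv2.imwrite("pics/s2.png",cv2.resize(c["color"][120:280,230:430,::-1],None,fx=4,fy=3.75,interpolation=cv2.INTER_CUBIC))
E
```

```text
time: 1.77
ee_pos: [498.4, -47.1, 137.7]
tool_rot: [[0.952, -0.307, -0.001], [-0.307, -0.952, 0.0], [-0.001, 0.0, -1.0]]
contact_force: [-0.6, -0.7, -0.3]
opening: 0.0
grasp_force: 0.0
time: 1.93
ee_pos: [498.1, -47.9, 139.1]
tool_rot: [[0.951, -0.308, -0.004], [-0.308, -0.951, 0.0], [-0.004, 0.001, -1.0]]
contact_force: [0.2, -0.7, 0.2]
opening: -0.2
grasp_force: 0.0
[498.10836371 -47.88297754 139.08584117] [ -0.7839027  -32.85397608]
```

View pics/s2.png

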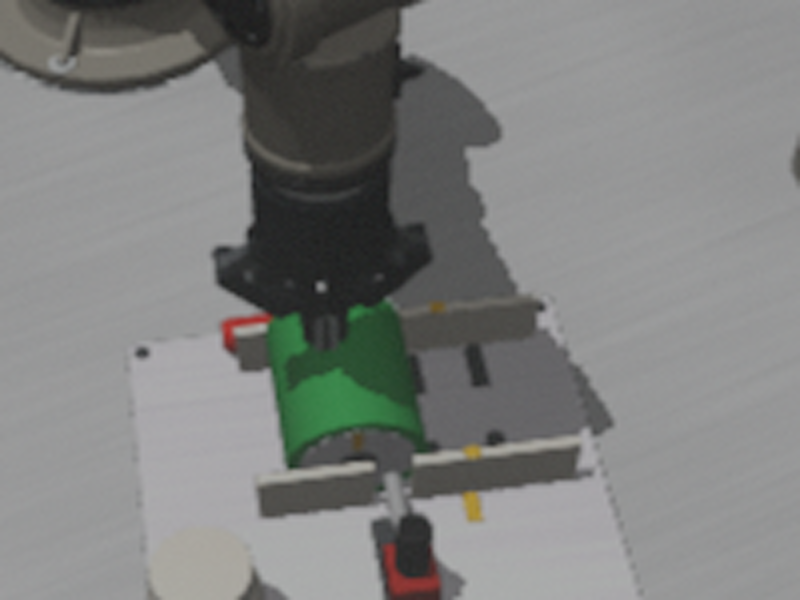

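The fingers (about 325,340 in the crop) stand over the roller near its middle, slightly behind the crown. Descending until contact.

```bash
python3 -m inch '[{"dx":0,"dy":0.1,"dz":-0.7,"twist":0,"hand":0},{"dx":0,"dy":0.1,"dz":-1.1,"twist":0,"hand":0},{"dx":0,"dy":0.1,"dz":-1.3,"twist":0,"hand":0},{"dx":0,"dy":0.1,"dz":-1.4,"twist":0,"hand":0},{"dx":0,"dy":0.1,"dz":-1.4,"twist":0,"hand":0}]'
python3 -m inch '[{"dx":0,"dy":0,"dz":-0.1,"twist":0,"hand":0},{"dx":0,"dy":0,"dz":-0.1,"twist":0,"hand":0}]' | grep -E "ee_pos|force"
python3 -m inch '[{"dx":0,"dy":0,"dz":-0.1,"twist":0,"hand":0},{"dx":0,"dy":0,"dz":-0.1,"twist":0,"hand":0}]' | grep -E "ee_pos|force"
```

```text
time: 2.4
ee_pos: [499.4, -47.0, 126.3]
tool_rot: [[0.951, -0.309, 0.001], [-0.309, -0.951, -0.0], [0.001, -0.0, -1.0]]
contact_force: [-0.8, 0.6, -0.0]
opening: 0.1
grasp_force: 0.0
ee_pos: [499.4, -47.0, 125.1]
contact_force: [-0.9, -0.5, 0.6]
grasp_force: 0.0
ee_pos: [499.3, -46.9, 124.0]
contact_force: [-0.6, 0.5, -0.2]
grasp_force: 0.0
```

```bash
for i in 1; do python3 -m inch '[{"dx":0,"dy":0,"dz":-0.15,"twist":0,"hand":0},{"dx":0,"dy":0,"dz":-0.15,"twist":0,"hand":0}]' | grep -E "ee_pos|contact"
python3 -m inch '[{"dx":0,"dy":0,"dz":-0.1,"twist":0,"hand":0},{"dx":0,"dy":0,"dz":-0.1,"twist":0,"hand":0}]' | grep -E "ee_pos|contact"
python3 -m inch '[{"dx":0,"dy":0,"dz":-0.05,"twist":0,"hand":0},{"dx":0,"dy":0,"dz":-0.05,"twist":0,"hand":0}]' | grep -E "ee_pos|contact"; done
```

```text
ee_pos: [499.2, -46.9, 122.3]
contact_force: [-0.2, -1.4, -0.2]
ee_pos: [499.2, -46.9, 121.3]
contact_force: [-0.5, 0.9, 0.1]
ee_pos: [499.3, -46.9, 120.9]
contact_force: [-0.7, -0.4, 0.1]
```

```bash
python3 -m inch '[{"dx":0,"dy":0,"dz":-0.05,"twist":0,"hand":0},{"dx":0,"dy":0,"dz":-0.05,"twist":0,"hand":0}]' | grep -E "ee_pos|contact"
python3 -m inch '[{"dx":0,"dy":0,"dz":-0.05,"twist":0,"hand":0},{"dx":0,"dy":0,"dz":-0.05,"twist":0,"hand":0}]' | grep -E "ee_pos|contact"
```

```text
ee_pos: [499.4, -46.9, 120.6]
contact_force: [-0.5, -0.3, 1.1]
ee_pos: [499.4, -46.8, 120.4]
contact_force: [-0.5, 0.3, 4.3]
```

```bash
python3 -m inch '[{"dx":0,"dy":0,"dz":-0.05,"twist":0,"hand":0},{"dx":0,"dy":0,"dz":-0.05,"twist":0,"hand":0}]' | grep -E "ee_pos|contact"
```

```text
ee_pos: [499.5, -46.8, 120.3]
contact_force: [-2.9, 0.3, 9.0]
```

```bash
python3 -m inch '[{"dx":0.06,"dy":0.19,"dz":-0.01,"twist":0,"hand":0},{"dx":0.125,"dy":0.38,"dz":-0.01,"twist":0,"hand":0},{"dx":0.125,"dy":0.38,"dz":-0.01,"twist":0,"hand":0}]' | grep -E "ee_pos|contact"
python3 -m inch '[{"dx":0.03,"dy":0.1,"dz":0.02,"twist":0,"hand":0},{"dx":0.06,"dy":0.19,"dz":0.03,"twist":0,"hand":0},{"dx":0.06,"dy":0.19,"dz":0.03,"twist":0,"hand":0}]' | grep -E "ee_pos|contact"
```

```text
ee_pos: [500.9, -42.5, 120.4]
contact_force: [-4.3, -0.0, 11.3]
ee_pos: [501.2, -41.7, 120.6]
contact_force: [-3.0, -1.7, 9.6]
```

```bash
python3 -m inch '[{"dx":0.03,"dy":0.1,"dz":0.01,"twist":0,"hand":0},{"dx":0.06,"dy":0.19,"dz":0.03,"twist":0,"hand":0},{"dx":0.06,"dy":0.19,"dz":0.03,"twist":0,"hand":0}]' | grep -E "ee_pos|contact"
python3 -m inch '[{"dx":0.03,"dy":0.1,"dz":0.01,"twist":0,"hand":0},{"dx":0.06,"dy":0.19,"dz":0.02,"twist":0,"hand":0},{"dx":0.06,"dy":0.19,"dz":0.02,"twist":0,"hand":0}]' | grep -E "ee_pos|contact"
```

```text
ee_pos: [501.8, -39.9, 120.9]
contact_force: [-3.0, -2.0, 10.2]
ee_pos: [502.5, -37.9, 121.2]
contact_force: [-3.5, -2.2, 11.1]
```

```bash
python3 -m inch '[{"dx":0.05,"dy":0.14,"dz":0.02,"twist":0,"hand":0},{"dx":0.1,"dy":0.29,"dz":0.04,"twist":0,"hand":0},{"dx":0.1,"dy":0.29,"dz":0.04,"twist":0,"hand":0}]' | grep -E "ee_pos|contact"
python3 -m inch '[{"dx":0.05,"dy":0.14,"dz":0.02,"twist":0,"hand":0},{"dx":0.1,"dy":0.29,"dz":0.035,"twist":0,"hand":0},{"dx":0.1,"dy":0.29,"dz":0.035,"twist":0,"hand":0}]' | grep -E "ee_pos|contact"
```

```text
ee_pos: [503.5, -34.7, 121.7]
contact_force: [-4.0, -1.0, 12.7]
ee_pos: [504.6, -31.6, 122.0]
contact_force: [-4.1, -0.2, 12.1]
```

```bash
python3 -m inch '[{"dx":0.05,"dy":0.14,"dz":0.015,"twist":0,"hand":0},{"dx":0.1,"dy":0.29,"dz":0.03,"twist":0,"hand":0},{"dx":0.1,"dy":0.29,"dz":0.03,"twist":0,"hand":0}]' | grep -E "ee_pos|contact"
python3 -m inch '[{"dx":0.05,"dy":0.14,"dz":0.015,"twist":0,"hand":0},{"dx":0.1,"dy":0.29,"dz":0.025,"twist":0,"hand":0},{"dx":0.1,"dy":0.29,"dz":0.025,"twist":0,"hand":0}]' | grep -E "ee_pos|contact"
```

```text
ee_pos: [505.6, -28.6, 122.3]
contact_force: [-2.9, -0.7, 11.7]
ee_pos: [506.6, -25.6, 122.6]
contact_force: [-3.9, 1.0, 12.4]
```

```bash
python3 -m inch '[{"dx":0.06,"dy":0.19,"dz":0.01,"twist":0,"hand":0},{"dx":0.125,"dy":0.38,"dz":0.015,"twist":0,"hand":0},{"dx":0.125,"dy":0.38,"dz":0.015,"twist":0,"hand":0}]' | grep -E "ee_pos|contact"
python3 -m inch '[{"dx":0.06,"dy":0.19,"dz":0.01,"twist":0,"hand":0},{"dx":0.125,"dy":0.38,"dz":0.01,"twist":0,"hand":0},{"dx":0.125,"dy":0.38,"dz":0.01,"twist":0,"hand":0}]' | grep -E "ee_pos|contact"
python3 -m inch '[{"dx":0.06,"dy":0.19,"dz":0,"twist":0,"hand":0},{"dx":0.125,"dy":0.38,"dz":0,"twist":0,"hand":0},{"dx":0.125,"dy":0.38,"dz":0,"twist":0,"hand":0}]' | grep -E "ee_pos|contact"
```

```text
ee_pos: [508.0, -21.5, 122.8]
contact_force: [-4.1, 0.6, 12.3]
ee_pos: [509.3, -17.5, 123.0]
contact_force: [-3.7, 1.0, 11.8]
ee_pos: [510.7, -13.5, 123.0]
contact_force: [-4.3, 1.3, 11.6]
```

```bash
python3 -m inch '[{"dx":0.06,"dy":0.19,"dz":0,"twist":0,"hand":0},{"dx":0.125,"dy":0.38,"dz":-0.005,"twist":0,"hand":0},{"dx":0.125,"dy":0.38,"dz":-0.005,"twist":0,"hand":0}]' | grep -E "ee_pos|contact"
python3 -m inch '[{"dx":0.06,"dy":0.19,"dz":-0.01,"twist":0,"hand":0},{"dx":0.125,"dy":0.38,"dz":-0.015,"twist":0,"hand":0},{"dx":0.125,"dy":0.38,"dz":-0.015,"twist":0,"hand":0}]' | grep -E "ee_pos|contact"
```

```text
ee_pos: [512.0, -9.5, 122.8]
contact_force: [-3.8, 1.7, 10.1]
ee_pos: [513.2, -5.6, 122.5]
contact_force: [-2.4, 2.1, 9.1]
```

```bash
python3 -m inch '[{"dx":0.06,"dy":0.19,"dz":-0.01,"twist":0,"hand":0},{"dx":0.125,"dy":0.38,"dz":-0.025,"twist":0,"hand":0},{"dx":0.125,"dy":0.38,"dz":-0.025,"twist":0,"hand":0}]' | grep -E "ee_pos|contact"
```

```text
ee_pos: [514.5, -1.7, 122.1]
contact_force: [-1.0, 2.3, 6.6]
```

```bash
python3 -m inch '[{"dx":0.06,"dy":0.19,"dz":-0.04,"twist":0,"hand":0},{"dx":0.125,"dy":0.38,"dz":-0.07,"twist":0,"hand":0},{"dx":0.125,"dy":0.38,"dz":-0.07,"twist":0,"hand":0}]' | grep -E "ee_pos|contact"
python3 -m inch '[{"dx":0.06,"dy":0.19,"dz":-0.03,"twist":0,"hand":0},{"dx":0.125,"dy":0.38,"dz":-0.065,"twist":0,"hand":0},{"dx":0.125,"dy":0.38,"dz":-0.065,"twist":0,"hand":0}]' | grep -E "ee_pos|contact"
```

```text
ee_pos: [515.8, 2.3, 121.4]
contact_force: [-1.7, 2.1, 6.7]
ee_pos: [517.0, 6.1, 120.6]
contact_force: [-1.0, 3.0, 5.2]
```

```bash
python3 -m inch '[{"dx":0.06,"dy":0.19,"dz":-0.05,"twist":0,"hand":0},{"dx":0.125,"dy":0.38,"dz":-0.1,"twist":0,"hand":0},{"dx":0.125,"dy":0.38,"dz":-0.1,"twist":0,"hand":0}]' | grep -E "ee_pos|contact"
python3 -m inch '[{"dx":0.06,"dy":0.19,"dz":-0.05,"twist":0,"hand":0},{"dx":0.125,"dy":0.38,"dz":-0.11,"twist":0,"hand":0},{"dx":0.125,"dy":0.38,"dz":-0.11,"twist":0,"hand":0}]' | grep -E "ee_pos|contact"
```

```text
ee_pos: [518.3, 9.9, 119.6]
contact_force: [-0.3, 2.9, 5.3]
ee_pos: [519.5, 13.7, 118.4]
contact_force: [0.1, 3.4, 5.4]
```

```bash
python3 - <<'E'
from bench import env
import cv2
c=env.read_camera("scene");cv2.imwrite("pics/s3.png",cv2.resize(c["color"][190:290,250:380,::-1],None,fx=6,fy=6,interpolation=cv2.INTER_CUBIC))
E
```

```text
(no output)
```

View pics/s3.png

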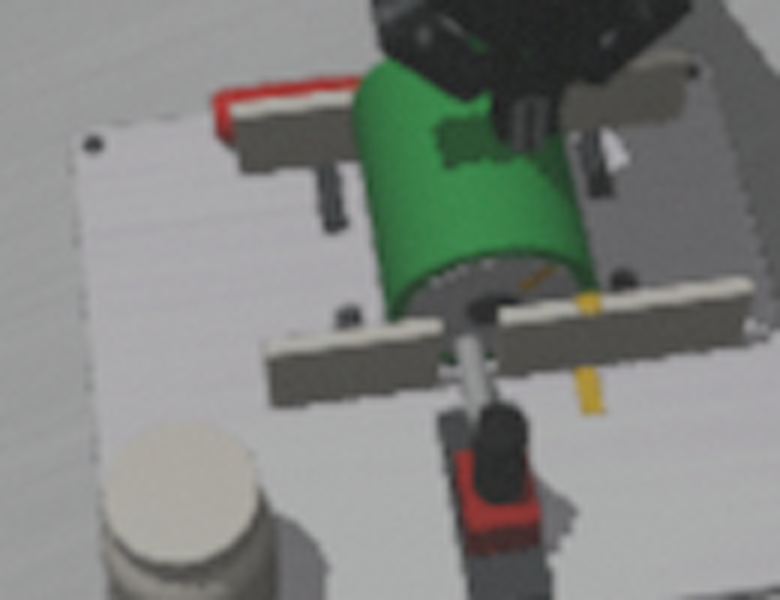

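The roller has rolled about 45° (dash at 540,275) and stands just at the middle dip; finger at (525,120) is now ahead of the crown. One more step, then lift.

```bash
python3 -m inch '[{"dx":0.06,"dy":0.19,"dz":-0.06,"twist":0,"hand":0},{"dx":0.125,"dy":0.38,"dz":-0.12,"twist":0,"hand":0},{"dx":0.125,"dy":0.38,"dz":-0.12,"twist":0,"hand":0}]' | grep -E "ee_pos|contact"
python3 -m inch '[{"dx":0,"dy":0,"dz":0,"twist":0,"hand":0}]' | grep -E "ee_pos|contact"
```

```text
ee_pos: [520.6, 16.9, 117.3]
contact_force: [-1.9, 1.9, 9.4]
ee_pos: [520.6, 16.6, 117.4]
contact_force: [-0.5, 2.9, 8.6]
```

```bash
python3 -m inch '[{"dx":0.05,"dy":0.05,"dz":0.5,"twist":0,"hand":0},{"dx":0,"dy":0,"dz":1.2,"twist":0,"hand":0},{"dx":-0.5,"dy":-1.6,"dz":1.2,"twist":0,"hand":0},{"dx":-1.08,"dy":-3.28,"dz":1.2,"twist":0,"hand":0},{"dx":-1.08,"dy":-3.28,"dz":1.2,"twist":0,"hand":0}]' | grep -E "ee_pos|contact"
python3 -m inch '[{"dx":0,"dy":0,"dz":0,"twist":0,"hand":0}]' | grep -E "ee_pos|contact"
```

```text
ee_pos: [507.9, -21.0, 128.7]
contact_force: [-1.2, -0.4, 0.1]
ee_pos: [508.9, -18.3, 128.8]
contact_force: [-0.6, 0.1, -0.1]
```

```bash
python3 -m inch '[{"dx":0.06,"dy":0.2,"dz":-0.4,"twist":0,"hand":0},{"dx":0.06,"dy":0.2,"dz":-0.75,"twist":0,"hand":0},{"dx":0.06,"dy":0.2,"dz":-0.75,"twist":0,"hand":0}]' | grep -E "ee_pos|contact"
python3 -m inch '[{"dx":0,"dy":0,"dz":-0.05,"twist":0,"hand":0},{"dx":0,"dy":0,"dz":-0.05,"twist":0,"hand":0}]' | grep -E "ee_pos|contact"
python3 -m inch '[{"dx":0,"dy":0,"dz":-0.04,"twist":0,"hand":0},{"dx":0,"dy":0,"dz":-0.04,"twist":0,"hand":0}]' | grep -E "ee_pos|contact"
```

```text
ee_pos: [510.1, -13.9, 120.6]
contact_force: [-0.2, -0.1, -0.1]
ee_pos: [509.9, -14.3, 120.5]
contact_force: [-0.8, 0.1, 0.4]
ee_pos: [509.8, -14.6, 120.4]
contact_force: [-0.4, 1.3, 3.0]
```

```bash
python3 -m inch '[{"dx":0,"dy":0,"dz":-0.05,"twist":0,"hand":0},{"dx":0,"dy":0,"dz":-0.05,"twist":0,"hand":0}]' | grep -E "ee_pos|contact"
```

```text
ee_pos: [509.9, -14.7, 120.2]
contact_force: [-2.1, -0.2, 6.8]
```

```bash
python3 -m inch '[{"dx":0.03,"dy":0.1,"dz":-0.03,"twist":0,"hand":0},{"dx":0.1,"dy":0.29,"dz":-0.03,"twist":0,"hand":0},{"dx":0.1,"dy":0.29,"dz":-0.03,"twist":0,"hand":0}]' | grep -E "ee_pos|contact"
python3 -m inch '[{"dx":0.03,"dy":0.1,"dz":0.0,"twist":0,"hand":0},{"dx":0.06,"dy":0.19,"dz":0.01,"twist":0,"hand":0},{"dx":0.06,"dy":0.19,"dz":0.01,"twist":0,"hand":0}]' | grep -E "ee_pos|contact"
python3 -m inch '[{"dx":0.03,"dy":0.1,"dz":0.0,"twist":0,"hand":0},{"dx":0.06,"dy":0.19,"dz":0.01,"twist":0,"hand":0},{"dx":0.06,"dy":0.19,"dz":0.01,"twist":0,"hand":0}]' | grep -E "ee_pos|contact"
```

```text
ee_pos: [511.0, -11.3, 120.3]
contact_force: [-4.2, 0.7, 11.2]
ee_pos: [511.6, -9.5, 120.4]
contact_force: [-3.2, 0.2, 9.8]
ee_pos: [512.1, -8.0, 120.5]
contact_force: [-3.7, -1.2, 11.0]
```

Now climbing (force and z rise, Fy negative).

```bash
python3 -m inch '[{"dx":0.03,"dy":0.1,"dz":0.01,"twist":0,"hand":0},{"dx":0.06,"dy":0.19,"dz":0.025,"twist":0,"hand":0},{"dx":0.06,"dy":0.19,"dz":0.025,"twist":0,"hand":0}]' | grep -E "ee_pos|contact"
python3 -m inch '[{"dx":0.03,"dy":0.1,"dz":0.02,"twist":0,"hand":0},{"dx":0.06,"dy":0.19,"dz":0.03,"twist":0,"hand":0},{"dx":0.06,"dy":0.19,"dz":0.03,"twist":0,"hand":0}]' | grep -E "ee_pos|contact"
```

```text
ee_pos: [512.6, -6.8, 120.7]
contact_force: [-3.7, -1.3, 10.5]
ee_pos: [513.2, -4.8, 121.0]
contact_force: [-3.6, -1.1, 10.1]
```

```bash
python3 -m inch '[{"dx":0.05,"dy":0.14,"dz":0.02,"twist":0,"hand":0},{"dx":0.1,"dy":0.29,"dz":0.04,"twist":0,"hand":0},{"dx":0.1,"dy":0.29,"dz":0.04,"twist":0,"hand":0}]' | grep -E "ee_pos|contact"
python3 -m inch '[{"dx":0.05,"dy":0.14,"dz":0.02,"twist":0,"hand":0},{"dx":0.1,"dy":0.29,"dz":0.04,"twist":0,"hand":0},{"dx":0.1,"dy":0.29,"dz":0.04,"twist":0,"hand":0}]' | grep -E "ee_pos|contact"
```

```text
ee_pos: [514.3, -1.6, 121.5]
contact_force: [-4.8, -1.0, 11.5]
ee_pos: [515.3, 1.5, 121.9]
contact_force: [-3.7, -0.6, 11.6]
```

```bash
python3 -m inch '[{"dx":0.05,"dy":0.14,"dz":0.015,"twist":0,"hand":0},{"dx":0.1,"dy":0.29,"dz":0.03,"twist":0,"hand":0},{"dx":0.1,"dy":0.29,"dz":0.03,"twist":0,"hand":0}]' | grep -E "ee_pos|contact"
python3 -m inch '[{"dx":0.05,"dy":0.14,"dz":0.015,"twist":0,"hand":0},{"dx":0.1,"dy":0.29,"dz":0.025,"twist":0,"hand":0},{"dx":0.1,"dy":0.29,"dz":0.025,"twist":0,"hand":0}]' | grep -E "ee_pos|contact"
python3 -m inch '[{"dx":0.06,"dy":0.19,"dz":0.01,"twist":0,"hand":0},{"dx":0.125,"dy":0.38,"dz":0.02,"twist":0,"hand":0},{"dx":0.125,"dy":0.38,"dz":0.02,"twist":0,"hand":0}]' | grep -E "ee_pos|contact"
```

```text
ee_pos: [516.3, 4.5, 122.3]
contact_force: [-4.6, -0.7, 10.5]
ee_pos: [517.3, 7.6, 122.5]
contact_force: [-4.9, 0.2, 12.1]
ee_pos: [518.7, 11.6, 122.8]
contact_force: [-3.3, 0.9, 11.3]
```

```bash
python3 -m inch '[{"dx":0.06,"dy":0.19,"dz":0.01,"twist":0,"hand":0},{"dx":0.125,"dy":0.38,"dz":0.01,"twist":0,"hand":0},{"dx":0.125,"dy":0.38,"dz":0.01,"twist":0,"hand":0}]' | grep -E "ee_pos|contact"
python3 -m inch '[{"dx":0.06,"dy":0.19,"dz":0,"twist":0,"hand":0},{"dx":0.125,"dy":0.38,"dz":0,"twist":0,"hand":0},{"dx":0.125,"dy":0.38,"dz":0,"twist":0,"hand":0}]' | grep -E "ee_pos|contact"
```

```text
ee_pos: [520.0, 15.6, 123.0]
contact_force: [-3.3, 0.7, 12.1]
ee_pos: [521.4, 19.7, 123.0]
contact_force: [-3.5, 1.1, 11.3]
```

```bash
python3 -m inch '[{"dx":0.06,"dy":0.19,"dz":0,"twist":0,"hand":0},{"dx":0.125,"dy":0.38,"dz":-0.01,"twist":0,"hand":0},{"dx":0.125,"dy":0.38,"dz":-0.01,"twist":0,"hand":0}]' | grep -E "ee_pos|contact"
python3 -m inch '[{"dx":0.06,"dy":0.19,"dz":-0.01,"twist":0,"hand":0},{"dx":0.125,"dy":0.38,"dz":-0.025,"twist":0,"hand":0},{"dx":0.125,"dy":0.38,"dz":-0.025,"twist":0,"hand":0}]' | grep -E "ee_pos|contact"
python3 -m inch '[{"dx":0.06,"dy":0.19,"dz":-0.02,"twist":0,"hand":0},{"dx":0.125,"dy":0.38,"dz":-0.035,"twist":0,"hand":0},{"dx":0.125,"dy":0.38,"dz":-0.035,"twist":0,"hand":0}]' | grep -E "ee_pos|contact"
```

```text
ee_pos: [522.7, 23.7, 122.9]
contact_force: [-3.3, 0.9, 11.5]
ee_pos: [524.0, 27.7, 122.6]
contact_force: [-2.7, 2.4, 11.0]
ee_pos: [525.4, 31.7, 122.2]
contact_force: [-2.5, 2.1, 8.8]
```

```bash
python3 -m inch '[{"dx":0.06,"dy":0.19,"dz":-0.04,"twist":0,"hand":0},{"dx":0.125,"dy":0.38,"dz":-0.065,"twist":0,"hand":0},{"dx":0.125,"dy":0.38,"dz":-0.065,"twist":0,"hand":0}]' | grep -E "ee_pos|contact"
python3 -m inch '[{"dx":0.06,"dy":0.19,"dz":-0.04,"twist":0,"hand":0},{"dx":0.125,"dy":0.38,"dz":-0.08,"twist":0,"hand":0},{"dx":0.125,"dy":0.38,"dz":-0.08,"twist":0,"hand":0}]' | grep -E "ee_pos|contact"
```

```text
ee_pos: [526.7, 35.7, 121.5]
contact_force: [-1.5, 2.3, 8.4]
ee_pos: [528.0, 39.7, 120.7]
contact_force: [-2.1, 4.0, 8.2]
```

```bash
python3 -m inch '[{"dx":0.06,"dy":0.19,"dz":-0.05,"twist":0,"hand":0},{"dx":0.125,"dy":0.38,"dz":-0.1,"twist":0,"hand":0},{"dx":0.125,"dy":0.38,"dz":-0.1,"twist":0,"hand":0}]' | grep -E "ee_pos|contact"
python3 -m inch '[{"dx":0.06,"dy":0.19,"dz":-0.05,"twist":0,"hand":0},{"dx":0.125,"dy":0.38,"dz":-0.11,"twist":0,"hand":0},{"dx":0.125,"dy":0.38,"dz":-0.11,"twist":0,"hand":0}]' | grep -E "ee_pos|contact"
```

```text
ee_pos: [529.3, 43.7, 119.7]
contact_force: [-1.6, 3.8, 7.7]
ee_pos: [530.6, 47.5, 118.5]
contact_force: [-0.5, 3.0, 8.4]
```

```bash
python3 -m inch '[{"dx":0.06,"dy":0.19,"dz":-0.06,"twist":0,"hand":0},{"dx":0.125,"dy":0.38,"dz":-0.12,"twist":0,"hand":0},{"dx":0.125,"dy":0.38,"dz":-0.12,"twist":0,"hand":0}]' | grep -E "ee_pos|contact"
python3 -m inch '[{"dx":0.05,"dy":0.14,"dz":-0.02,"twist":0,"hand":0},{"dx":0.06,"dy":0.19,"dz":-0.03,"twist":0,"hand":0}]' | grep -E "time|ee_pos|contact"
```

```text
ee_pos: [531.7, 51.0, 117.3]
contact_force: [-1.4, 2.5, 8.4]
time: 15.03
ee_pos: [532.2, 52.4, 117.1]
contact_force: [-1.0, 2.2, 8.3]
```

```bash
python3 -m inch '[{"dx":0.03,"dy":0.05,"dz":0.3,"twist":0,"hand":0},{"dx":0.03,"dy":0.05,"dz":1.2,"twist":0,"hand":0},{"dx":0.03,"dy":0.05,"dz":4,"twist":0,"hand":0},{"dx":0.03,"dy":0.05,"dz":5,"twist":0,"hand":0},{"dx":0.03,"dy":0.05,"dz":5,"twist":0,"hand":0}]' | grep -E "time|ee_pos|contact"
python3 - <<'E'
from bench import env
import cv2
from h import *
c=env.read_camera("scene");cv2.imwrite("pics/s4.png",cv2.resize(c["color"][190:290,250:380,::-1],None,fx=6,fy=6,interpolation=cv2.INTER_CUBIC))
p=np.load("p.npy")
for y in(46,50,54):
    q=proj(C["scene"],lw(p,[[55,y,57],[55,y,12+90],[57,y,60]]));print(y,((q-[250,190]+.5)*6-.5).round(0).tolist())
E
```

```text
time: 15.45
ee_pos: [533.9, 51.6, 169.0]
contact_force: [-0.3, -0.3, 0.4]
46 [[577.0, 299.0], [583.0, 240.0], [579.0, 299.0]]
50 [[587.0, 298.0], [593.0, 239.0], [588.0, 298.0]]
54 [[596.0, 296.0], [603.0, 237.0], [597.0, 297.0]]
```

View pics/s4.png

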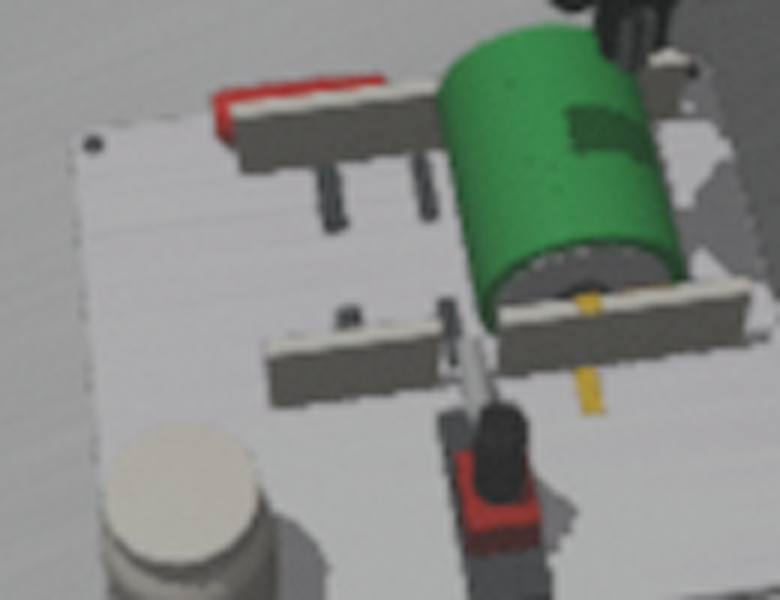

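The roller sits in the nest: its hub (587,290) is in line with the yellow mark (588,300). Now to the outer side of the knob.

```bash
python3 -m inch '[{"dx":13.2,"dy":-12,"dz":0,"twist":0,"hand":0},{"dx":13.2,"dy":-12,"dz":0,"twist":0,"hand":0},{"dx":13.2,"dy":-12,"dz":0,"twist":0,"hand":0},{"dx":13.2,"dy":-12,"dz":0,"twist":0,"hand":0},{"dx":13.2,"dy":-12,"dz":0,"twist":0,"hand":0}]' | grep -E "time|ee_pos|contact"
python3 -m inch '[{"dx":0,"dy":0,"dz":0,"twist":0,"hand":0},{"dx":0,"dy":0,"dz":-3,"twist":0,"hand":0},{"dx":0,"dy":0,"dz":-4,"twist":0,"hand":0},{"dx":0,"dy":0,"dz":-4,"twist":0,"hand":0}]' | grep -E "time|ee_pos|contact|rot"
python3 - <<'E'
from bench import env
import cv2
c=env.read_camera("scene");cv2.imwrite("pics/s5.png",cv2.resize(c["color"][190:310,250:400,::-1],None,fx=5,fy=5,interpolation=cv2.INTER_CUBIC))
E
```

```text
time: 15.92
ee_pos: [666.8, -75.6, 164.6]
contact_force: [0.7, -0.1, 0.1]
time: 16.25
ee_pos: [660.3, -67.3, 122.0]
tool_rot: [[0.952, -0.307, -0.008], [-0.307, -0.952, 0.001], [-0.008, 0.002, -1.0]]
contact_force: [-0.7, 0.6, 0.4]
```

View pics/s5.png

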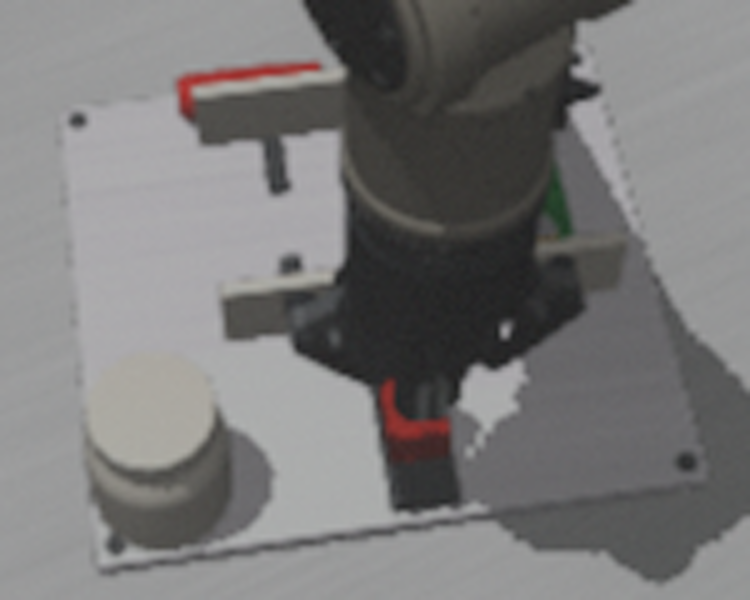

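The fingertips (about 430,400) are above and beyond the knob, in line with it. Settle, shift slightly outward, descend.

```bash
python3 -m inch '[{"dx":0.3,"dy":-0.1,"dz":0,"twist":0,"hand":0},{"dx":0.3,"dy":-0.1,"dz":0,"twist":0,"hand":0},{"dx":0.3,"dy":-0.1,"dz":0,"twist":0,"hand":0}]' | grep -E "time|ee_pos|contact"
python3 -m inch '[{"dx":0,"dy":0,"dz":-1,"twist":0,"hand":0},{"dx":0,"dy":0,"dz":-2,"twist":0,"hand":0},{"dx":0,"dy":0,"dz":-3,"twist":0,"hand":0},{"dx":0,"dy":0,"dz":-4,"twist":0,"hand":0},{"dx":0,"dy":0,"dz":-4,"twist":0,"hand":0}]' | grep -E "time|ee_pos|contact"
python3 -m inch '[{"dx":0,"dy":0,"dz":0,"twist":0,"hand":0}]' | grep -E "time|ee_pos|contact"
```

```text
time: 16.55
ee_pos: [667.7, -69.4, 127.4]
contact_force: [-0.1, -0.3, -0.3]
time: 16.97
ee_pos: [665.0, -69.5, 82.8]
contact_force: [-1.2, 0.2, -0.5]
time: 17.05
ee_pos: [666.1, -69.5, 84.7]
contact_force: [-0.3, 0.6, -1.1]
```

```bash
python3 -m inch '[{"dx":-0.48,"dy":0.16,"dz":-0.2,"twist":0,"hand":0},{"dx":-0.95,"dy":0.31,"dz":-0.3,"twist":0,"hand":0},{"dx":-0.95,"dy":0.31,"dz":-0.3,"twist":0,"hand":0}]' | grep -E "ee_pos|contact"
python3 -m inch '[{"dx":-0.24,"dy":0.08,"dz":0,"twist":0,"hand":0},{"dx":-0.48,"dy":0.16,"dz":0,"twist":0,"hand":0},{"dx":-0.48,"dy":0.16,"dz":0,"twist":0,"hand":0}]' | grep -E "ee_pos|contact"
python3 -m inch '[{"dx":-0.24,"dy":0.08,"dz":0,"twist":0,"hand":0},{"dx":-0.48,"dy":0.16,"dz":0,"twist":0,"hand":0},{"dx":-0.48,"dy":0.16,"dz":0,"twist":0,"hand":0}]' | grep -E "ee_pos|contact"
```

```text
ee_pos: [656.4, -65.9, 83.1]
contact_force: [0.4, -0.1, 0.6]
ee_pos: [652.9, -64.9, 83.6]
contact_force: [2.0, -0.3, -0.2]
ee_pos: [648.0, -63.3, 83.6]
contact_force: [2.7, -1.2, 0.6]
```

```bash
python3 -m inch '[{"dx":-0.3,"dy":0.1,"dz":0,"twist":0,"hand":0},{"dx":-0.6,"dy":0.2,"dz":0,"twist":0,"hand":0},{"dx":-0.9,"dy":0.3,"dz":0,"twist":0,"hand":0},{"dx":-1.14,"dy":0.38,"dz":0,"twist":0,"hand":0},{"dx":-1.14,"dy":0.38,"dz":0,"twist":0,"hand":0}]' | grep -E "ee_pos|contact"
python3 -m inch '[{"dx":-0.3,"dy":0.1,"dz":0,"twist":0,"hand":0},{"dx":-0.6,"dy":0.2,"dz":0,"twist":0,"hand":0},{"dx":-0.9,"dy":0.3,"dz":0,"twist":0,"hand":0},{"dx":-1.14,"dy":0.38,"dz":0,"twist":0,"hand":0},{"dx":-1.14,"dy":0.38,"dz":0,"twist":0,"hand":0}]' | grep -E "ee_pos|contact"
```

```text
ee_pos: [635.9, -59.1, 83.3]
contact_force: [2.3, -0.9, 2.0]
ee_pos: [624.3, -55.3, 83.0]
contact_force: [2.1, 0.1, 1.9]
```

```bash
python3 -m inch '[{"dx":-0.3,"dy":0.1,"dz":0,"twist":0,"hand":0},{"dx":-0.5,"dy":0.17,"dz":0,"twist":0,"hand":0},{"dx":-0.5,"dy":0.17,"dz":0,"twist":0,"hand":0}]' | grep -E "ee_pos|contact"
python3 -m inch '[{"dx":-0.1,"dy":0.03,"dz":0,"twist":0,"hand":0},{"dx":-0.2,"dy":0.07,"dz":0,"twist":0,"hand":0},{"dx":-0.2,"dy":0.07,"dz":0,"twist":0,"hand":0}]' | grep -E "ee_pos|contact"
python3 -m inch '[{"dx":-0.05,"dy":0.02,"dz":0,"twist":0,"hand":0},{"dx":-0.1,"dy":0.03,"dz":0,"twist":0,"hand":0},{"dx":-0.1,"dy":0.03,"dz":0,"twist":0,"hand":0}]' | grep -E "ee_pos|contact"
```

```text
ee_pos: [619.4, -53.7, 82.9]
contact_force: [1.8, -0.2, 0.5]
ee_pos: [617.8, -53.2, 83.0]
contact_force: [2.1, 0.1, 0.7]
ee_pos: [616.9, -52.9, 83.0]
contact_force: [2.2, -0.7, 0.7]
```

```bash
python3 -m inch '[{"dx":-0.05,"dy":0.02,"dz":0,"twist":0,"hand":0},{"dx":-0.1,"dy":0.03,"dz":0,"twist":0,"hand":0},{"dx":-0.1,"dy":0.03,"dz":0,"twist":0,"hand":0}]' | grep -E "ee_pos|contact"
```

```text
ee_pos: [615.9, -52.6, 83.0]
contact_force: [1.2, -0.4, -0.6]
```

```bash
python3 -m inch '[{"dx":-0.05,"dy":0.02,"dz":0,"twist":0,"hand":0},{"dx":-0.1,"dy":0.03,"dz":0,"twist":0,"hand":0},{"dx":-0.1,"dy":0.03,"dz":0,"twist":0,"hand":0}]' | grep -E "ee_pos|contact"
```

```text
ee_pos: [615.5, -52.4, 83.1]
contact_force: [5.2, -1.4, -3.0]
```

```bash
python3 -m inch '[{"dx":-0.05,"dy":0.02,"dz":0,"twist":0,"hand":0},{"dx":-0.1,"dy":0.03,"dz":0,"twist":0,"hand":0},{"dx":-0.1,"dy":0.03,"dz":0,"twist":0,"hand":0}]' | grep -E "ee_pos|contact"
```

```text
ee_pos: [615.5, -52.4, 83.2]
contact_force: [7.4, -1.6, -5.5]
```

The hard stop is reached at the expected position. Retreat and check.

```bash
python3 -m inch '[{"dx":0.5,"dy":-0.17,"dz":0,"twist":0,"hand":0},{"dx":1.9,"dy":-0.63,"dz":0,"twist":0,"hand":0},{"dx":2.4,"dy":-0.8,"dz":0,"twist":0,"hand":0},{"dx":2.4,"dy":-0.8,"dz":3,"twist":0,"hand":0},{"dx":2.4,"dy":-0.8,"dz":7,"twist":0,"hand":0}]' | grep -E "ee_pos|contact"
python3 -m inch '[{"dx":4,"dy":-1,"dz":4,"twist":0,"hand":0},{"dx":6,"dy":-2,"dz":8,"twist":0,"hand":0},{"dx":8,"dy":-4,"dz":12,"twist":0,"hand":0},{"dx":8,"dy":-4,"dz":12,"twist":0,"hand":0},{"dx":8,"dy":-4,"dz":12,"twist":0,"hand":0}]' | grep -E "time|ee_pos|contact"
python3 - <<'E'
from bench import env
import cv2
c=env.read_camera("top");cv2.imwrite("pics/t6.png",c["color"][:,:,::-1])
import numpy as np
a=c["color"][122:236,264:394,::-1];cv2.imwrite("pics/t6.png",cv2.resize(a,None,fx=5,fy=5,interpolation=cv2.INTER_CUBIC))
E
```

```text
ee_pos: [634.6, -60.1, 149.6]
contact_force: [0.9, -0.9, 0.6]
time: 20.97
ee_pos: [721.5, -103.1, 279.0]
contact_force: [-0.6, -0.1, 1.0]
```

View pics/t6.png

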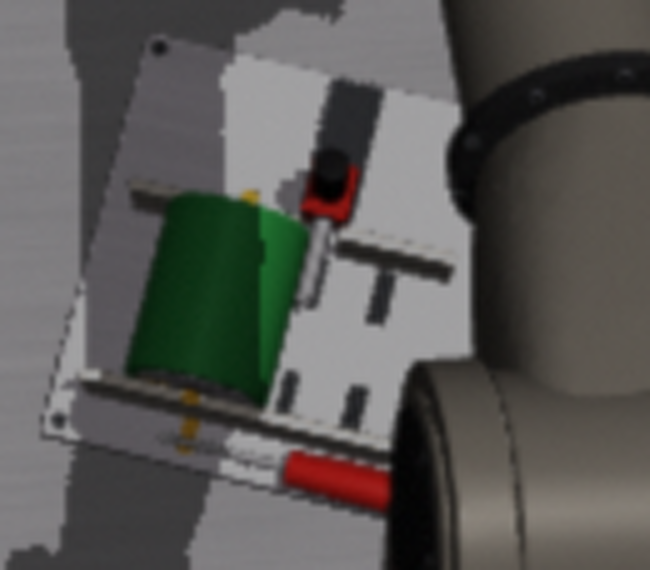

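The roller is in the nest between the yellow marks, at about (215,300). The knob has moved in to (332,170), and the pin stands behind the roller at about (312,270). The arm is clear.

```bash
python3 -m inch '[{"dx":0,"dy":0,"dz":0,"twist":0,"hand":0},{"dx":0,"dy":0,"dz":0,"twist":0,"hand":0},{"dx":0,"dy":0,"dz":0,"twist":0,"hand":0}]' | grep -E "contact"; python3 -c "
from bench import env
print(env.sign_off())"
```

```text
contact_force: [0.9, 0.3, -0.4]
the job is handed in; nothing more can be done
None
```

I've handed the job in: the last pictures show the roller seated in the nest at the yellow marks and the keeper pushed to its hard stop with its pin behind the roller; forces read after each move stayed under 13 N, it took about 21 s, and `sign_off()` returned no verdict.

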